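# Mount the relay box in its bench bracket

## Task

Push the white relay box gently along its bracket until it is fully home against the end stop, then turn the knurled thumbscrew clockwise (seen from above) until it seats and its sprung foot holds the box down; stop as soon as the resistance rises, as overtightening cracks the plastic housing. Let go at the end, and leave the vial, the bottle and the timer where they stand.

Things in the scene. Friction and masses are not known exactly. Their poses are not given: they have to be found in the camera images.
- bracket: Fixed dark steel base plate, 130 x 100 x 6 mm, with aluminium side rails, end stop and bridge. Origin on the table top; x points along the channel towards the end stop, y left, z up. Plate from x = -56 to 74 mm. Channel floor at z = 6 mm. Rails 12 mm high above it at y = 32 to 38 and -38 to -32 mm, x = -50 to 62 mm.
- end_stop (a point): Middle of the end stop's face that the box must touch: x = 60, y = 0, z = 18 mm in the bracket's frame. The stop is 20 mm high above the channel floor.
- bridge_top (a point): Point on the bridge's top where the thumbscrew's vertical axis passes: x = 30, y = 0, z = 50 mm in the bracket's frame. The bridge spans the channel, x = 17 to 43 mm, y = -49 to 49 mm, 8 mm thick; a brass boss, 20 mm in diameter, on which the knob's underside comes to seat, rises about 5 mm above it.
- clamp_screw: Dark steel thumbscrew in the bridge, vertical. Knurled knob 30 mm in diameter, 28 mm tall; origin at its centre, 71 to 73 mm above the table at the start, z up. Clockwise from above screws it down 1.2 mm per rad, with a drag of 0.03 Nm, for 1.5 to 2.8 rad in all; the sprung foot under it meets the box on the way (0.1 Nm). Then the knob seats and resists by 1 to 2 Nm per rad: 0.15 to 0.3 Nm is snug, 0.5 too tight.
- relay_box: White relay box, 113 x 62 mm, 24 mm high (two buttons on top near the open end rise to 28 mm), about 0.16 kg, loose in the channel, its length along the bracket's x. Origin at the middle of its underside, x away from the end stop. Fully home, its far end touches the end stop and its origin is at x = 4.5 mm in the bracket's frame; it starts 12 to 28 mm short of that. Push it on its near end face.
- vial_brown: Bystander: brown 27 mm vial with a black cap, 60 mm tall, loose; origin at the centre of its underside.
- bottle_red: Bystander: white 40 mm bottle with a red cap, 80 mm tall, loose; origin at the centre of its underside.
- timer: Bystander: small pale bench timer with buttons, 66 x 60 x 20 mm, loose; origin at the centre of its underside.
There are look-alikes about, which are no part of the job. Of the things that look like the relay_box, the largest one is meant.

How it is judged:
On the way, in this order (a step that is already met when the one before it is completed fails the run):
1. the relay box is home against the end stop (x of relay_box in the frame of bracket above 0.0025 m), for 0.2 s.
2. the thumbscrew is seated, its sprung foot bearing on the box (contact force between clamp_screw and relay_box above 7 N), for 0.2 s.
At the end, for the whole second after the job is handed in: The relay box is within 3 mm of full home against the end stop, at rest, and the seated thumbscrew's foot presses on it with 7 to 19 N (x of relay_box in the frame of bracket above 0.0015 m and contact force between clamp_screw and relay_box between 7 and 19 N and linear speed of relay_box below 0.01 m/s); the robot touches nothing.
It fails at once if the thumbscrew is overtightened: more than 19 N on the box (contact force between clamp_screw and relay_box above 19 N).
It fails at once if the box is pushed with more than 25 N (contact force between the fingers and relay_box above 25 N).
It fails at once if the vial is moved more than 15 mm (distance of vial_brown from where it was at the start of the episode above 0.015 m).
It fails at once if the bottle is moved more than 15 mm (distance of bottle_red from where it was at the start of the episode above 0.015 m).
It fails at once if the timer is moved more than 15 mm (distance of timer from where it was at the start of the episode above 0.015 m).
It also fails if it takes over 72 s, if anything falls off the work surface, if the arm or the gripper's body presses on something with over 40 N, if the wrist force passes 120 N, or if a joint passes its speed limit or range.

## Robot

A 6-joint arm with a two-finger parallel gripper is mounted at the origin on a cart in front of the work surface, level with it; the furniture and walls round the work are solid. World frame = base frame: x ahead of the robot, y to its left, z up, the work surface at z = 0. Lengths are in m, angles in rad, forces in N, time in s.
With the tool pointing down it reaches from about 0.35 to 0.925 m from the base axis. Payload 6.4 kg.
Tool frame: the origin (TCP) lies on the centre line of the jaws, within the pads' length; the fingertips stand 14 mm ahead of it and the grasp point (between the pads) lies 5 mm behind it; z points along the fingers, y is the line along which they close (so a half turn about z gives the same grasp; the last joint's range is limited). The gripper opens to 94 mm and grips with 3 to 60 N. Pads are 16 mm wide; open, the fingers measure 119 mm over their backs; the gripper's body (75 mm by 177 mm) begins 78 mm behind the grasp point.
Start: joints at [0.934, 0.245, 1.558, -0, 1.339, -0.174], TCP at [0.29, 0.582, 0.219] pointing down, gripper open.
Joint ranges: [-3.13, 3.13], [-1.02, 2.26], [0.13, 2.54], [-0.95, 4.09], [0.21, 2.88], [-2.74, 2.74]. Speed limits (rad/s): [2.57, 2.57, 3.14, 3.14, 3.14, 3.14].

## Interface

Orientations are given as a unit quaternion [w, x, y, z].
In Python, from bench import * gives the robot as it stands. The module is installed in compiled form; this text tells all that it offers.
- The arm moves only by the shell command python3 -m handwheel 'ROWS' [FORCE]. ROWS is JSON, a list of rows, each a list of 3 entries, a list of its own where there are three numbers: the shift along the tool's x, y, z in m, then the turn, a rotation vector about the tool's x, y, z in degrees, then the finger opening in m, from 0 to 0.094. A call has exactly 10 rows; each row is the pose to reach, as a shift and turn from the pose commanded when the call began, along the tool's axes at that moment; what a row does not reach only later rows make up. A row lasts 1/8 s, in which the tool goes at most 62.5 mm and 10.7 degrees, less where a joint would pass 70% of its speed; a pose out of reach is approached as far as the arm can. A call with a gripper value outside its range is refused whole. The fingers move at their own pace and stop on an object; FORCE is the grip in N (left out, the last holds). Time passes only in rows, so rows that repeat a pose let the fingers close, or fill a call up. It gives the time, the measured TCP pose, the force, the opening and the grip force at its end, in the units of the state.
- observe(): the state, without advancing time (a new reading comes with each control period).
- snapshot(name): name is "scene" or "top" or "wrist"; returns a dict with "img" (400x640x3 uint8, blue, green, red), "depth" (400x640 float32, m along the optical axis (not along the pixel's ray), 0 where there is no reading), "vfov" (degrees; the focal length in pixels is half the picture's height over the tangent of half this angle, whatever the lens; pixels are square), "cx", "cy" (the principal point, pixels), "k1" (the pictures are not rectified: a ray, as slopes to the right and down, at radius r is drawn at 1 + k1 r^2 times it, then the intrinsics apply), "pose" (4x4, takes a point from camera to world coordinates). Camera axes: x right, y up, looking along -z (the intrinsics and any distortion apply to the point x, -y, -z); pixel columns grow to the right and rows downward; lengths in m; the calibration is good to about 2 mm. A picture is of the moment at which its call begins.
- job_done(): hands the job in; it is judged then, once.
The state is a dict: "time_s": time; "joints": joint angles; "dq": joint speeds; "joint_efforts": joint torques, N m; "tool_pos": TCP position; "ee_rot": TCP orientation; "ft_force": force on the tool from outside, world axes, zero at the start; "wrist_torque": the same for the moment, N m; "gripper_width": finger opening in m; "grip_force": force on a finger pad.
Only numpy, scipy, OpenCV 4.12 (cv2) and the standard library are available. Lean on these libraries where they do the work, as an engineer would, in place of code of your own. Each camera call takes 0.05 s, during which the arm holds its last target. There are 200 camera calls.

## Working session

There is one attempt and no reset: what is moved stays moved. The work goes in short steps, Python scripts to look and compute and a shell command to move; the robot and the scene stay as the last step left them, time stands still between calls to the robot, and variables do not carry over. Pictures are saved under pics/ and viewed, at most 10 in all, crops included, and the job is handed in when it is done.

```bash
mkdir -p pics; cat > h.py <<'E'
from bench import *
import numpy as np, cv2
from scipy.spatial.transform import Rotation as R
def shot(n,f=None):
    s=snapshot(n)
    if f: cv2.imwrite('pics/'+f,s['img'])
    return s
def cam(s):
    f=200/np.tan(np.radians(s['vfov'])/2); return f,s['cx'],s['cy'],s['k1'],np.array(s['pose'])
def ray(s,u,v):
    f,cx,cy,k,P=cam(s); a=np.array([(u-cx)/f,(v-cy)/f]); b=a.copy()
    for _ in range(20): b=a/(1+k*(b@b))
    return P[:3,3],P[:3,:3]@np.array([b[0],-b[1],-1])
def onz(s,u,v,z):
    o,d=ray(s,u,v); return o+d*(z-o[2])/d[2]
def dep(s,u,v):
    o,d=ray(s,u,v); return o+d*s['depth'][int(v),int(u)]
def proj(s,p):
    f,cx,cy,k,P=cam(s); q=P[:3,:3].T@(np.array(p)-P[:3,3]); a=np.array([q[0],-q[1]])/-q[2]
    a=a*(1+k*(a@a)); return a*f+[cx,cy]
E
python3 - <<'E'
from h import *
for n in('scene','top'):
    s=shot(n,n+'0.png'); print(n,s['vfov'],s['k1'],np.round(s['pose'],3).tolist())
o=observe(); print(o)
E
```

```text
scene 44.991733460495674 -0.13942363994805454 [[0.745, 0.284, -0.603, -0.037], [-0.666, 0.294, -0.685, -0.919], [-0.018, 0.913, 0.408, 0.433], [0.0, 0.0, 0.0, 1.0]]
top 53.09854089166886 -0.04389813547178925 [[0.183, 0.961, -0.207, 0.295], [-0.983, 0.18, -0.033, -0.349], [0.006, 0.209, 0.978, 0.915], [0.0, 0.0, 0.0, 1.0]]
{'time_s': 0.1, 'joints': array([ 9.33920467e-01,  2.45779308e-01,  1.55887035e+00, -3.73681135e-05,
        1.33871620e+00, -1.74081803e-01]), 'dq': array([-0.00138609, -0.00178534, -0.00391804,  0.00037431,  0.00085213,
        0.00053687]), 'joint_efforts': array([ 3.63192394e-04, -4.16914845e+01, -3.15526414e+01,  6.86692516e-02,
        3.09533346e-02, -7.47239164e-05]), 'tool_pos': array([0.28987233, 0.58120585, 0.2184448 ]), 'ee_rot': array([-3.33023912e-04,  2.29333251e-01,  9.73347560e-01, -8.21884370e-04]), 'ft_force': array([-0.36773516, -0.0848816 ,  0.4715111 ]), 'wrist_torque': array([ 0.01223405, -0.02206578, -0.02136117]), 'grip_force': 0.0, 'gripper_width': 0.09407481121556419}
```

View pics/top0.png

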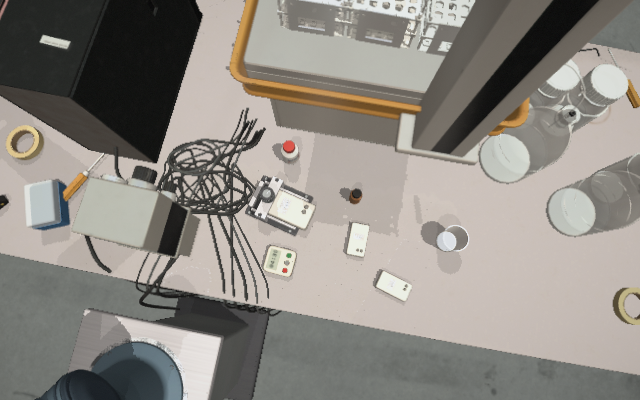

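View pics/scene0.png

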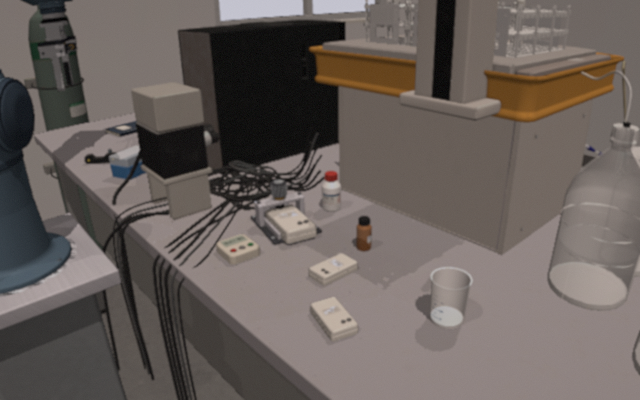

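Top view: the bracket is at about (280,205), with the knob near (265,192). There are three white boxes: A in the bracket (292,210), B (357,239) and C (393,286). A is the one meant, since it is the largest and sits in the bracket channel. The red bottle is at (290,150), the vial at (355,196) and the timer at (280,261). I'll confirm with an enlarged crop.

```bash
python3 - <<'E'
from h import *
s=shot('top'); im=s['img'][130:310,225:425]
cv2.imwrite('pics/crop.png',cv2.resize(im,None,fx=4,fy=3.3*4/3.3*0.8333 if 0 else 3.3,interpolation=cv2.INTER_CUBIC)[:594])
g=cv2.cvtColor(s['img'],cv2.COLOR_BGR2HSV)
for n,(u,v),z in (('A',(292,210),.03),('B',(357,239),.02),('C',(393,286),.02),('knob',(265,192),.086),('bottle',(290,150),.08),('vial',(355,196),.06),('timer',(280,261),.02)):
    print(n,onz(s,u,v,z).round(3),dep(s,u,v).round(3))
E
```

```text
A [ 0.452 -0.262  0.03 ] [ 0.452 -0.262  0.03 ]
B [ 0.416 -0.418  0.02 ] [ 0.417 -0.418  0.012]
C [ 0.328 -0.513  0.02 ] [ 0.328 -0.513  0.018]
knob [ 0.47  -0.203  0.086] [ 0.471 -0.203  0.084]
bottle [ 0.574 -0.236  0.08 ] [ 0.575 -0.236  0.077]
vial [ 0.503 -0.395  0.06 ] [ 0.503 -0.395  0.06 ]
timer [ 0.336 -0.258  0.02 ] [ 0.336 -0.258  0.019]
```

View pics/crop.png

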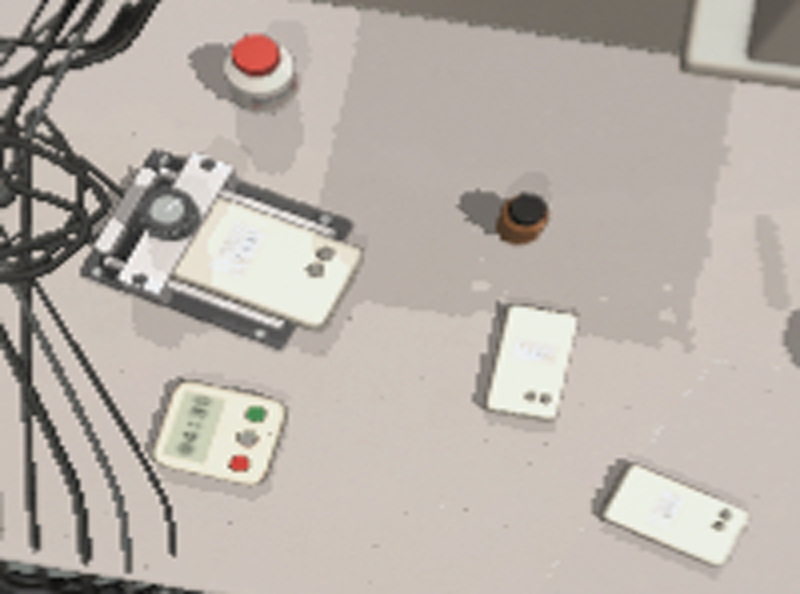

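The crop confirms that box A, in the channel with its near end at about crop (340,290), is clearly larger than B and C. Next I measure the bracket axis and the box end.

```bash
python3 - <<'E'
from h import *
s=shot('top'); im=s['img']
c=lambda x,y:(225+x/4,130+y/3.3)
P=lambda x,y,z:onz(s,*c(x,y),z)[:2]
k=P(168,210,.086); print('knob',k)
near=[P(360,250,.03),P(318,327,.03)]; print('near',near, np.linalg.norm(near[0]-near[1]))
r=[P(335,228,.018),P(236,190,.018)]; d=r[1]-r[0]; print('rail dir',np.degrees(np.arctan2(d[1],d[0])))
r=[P(280,325,.018),P(175,285,.018)]; d=r[1]-r[0]; print('rail2 dir',np.degrees(np.arctan2(d[1],d[0])))
b=[P(217,160,.05),P(142,285,.05)]; d=b[0]-b[1]; print('bridge',b,np.linalg.norm(d),np.degrees(np.arctan2(d[1],d[0])))
pl=[P(85,270,.006),P(150,150,.006),P(355,222,.006),P(282,348,.006)]; print('plate',np.round(pl,3).tolist(),np.linalg.norm(pl[0]-pl[1]),np.linalg.norm(pl[1]-pl[2]))
# depth map white box
hsv=cv2.cvtColor(im,cv2.COLOR_BGR2HSV); 
pts=[]
for v in range(185,240):
    for u in range(260,325):
        p=dep(s,u,v)
        if .024<p[2]<.036 and hsv[v,u,2]>190: pts.append(p[:2])
R_=cv2.minAreaRect(np.float32(pts)*1000); print(R_,len(pts)); print(cv2.boxPoints(R_).round(0).tolist())
E
```

```text
knob [ 0.46745144 -0.20843189]
near [array([ 0.47149101, -0.31133155]), array([ 0.415011  , -0.29812704])] 0.058003019214124124
rail dir 75.1549279561827
rail2 dir 75.73997360776202
bridge [array([ 0.51404769, -0.22198486]), array([ 0.42219868, -0.19901156])] 0.0946784691681356 -14.042726585149216
plate [[0.433, -0.157], [0.525, -0.175], [0.496, -0.304], [0.4, -0.279]] 0.09400035191279316 0.13191411034164952
((460.37164306640625, -240.33892822265625), (133.60162353515625, 58.49301528930664), 75.95051574707031) 988
[[416.0, -298.0], [473.0, -312.0], [505.0, -183.0], [448.0, -168.0]]
```

```bash
python3 - <<'E'
from h import *
H={}
for n in('top','scene'):
    s=shot(n)
    for v in range(0,400,2):
        for u in range(0,640,2):
            if s['depth'][v,u]>0:
                p=dep(s,u,v); k=(int(np.floor(p[0]*10)),int(np.floor(p[1]*10)))
                if p[2]<1.2: H[k]=max(H.get(k,-1),p[2])
print('x(cm)\\y(cm)',[j*10 for j in range(7,-7,-1)])
for i in range(9,-1,-1): print(i*10,[round(100*H.get((i,j),-.99)) for j in range(7,-7,-1)])
s=shot('wrist'); print(np.round(s['pose'],3))
T=np.eye(4);o=observe();T[:3,:3]=R.from_quat(np.roll(o['ee_rot'],-1)).as_matrix();T[:3,3]=o['tool_pos'];print(T.round(3));print((np.linalg.inv(T)@s['pose']).round(3),s['vfov'])
E
```

```text
x(cm)\y(cm) [70, 60, 50, 40, 30, 20, 10, 0, -10, -20, -30, -40, -50, -60]
90 [-99, -99, -99, -99, -99, -99, 36, 35, 0, -99, -99, 41, 42, 41]
80 [-99, -99, -99, -99, -99, 36, 36, 36, 0, 33, 41, 34, 42, 41]
70 [-99, -99, -99, -99, -99, 36, 36, 36, 0, 33, 42, 41, 42, 42]
60 [-99, -99, 0, -99, 29, 36, 36, 36, 7, 33, 42, 41, 57, 42]
50 [2, 1, 0, 2, 2, 36, 36, 36, 6, 32, 32, 32, 65, 66]
40 [2, 2, 1, 2, 6, 6, 10, 26, 26, 9, 9, 6, 6, 7]
30 [1, 35, 45, 4, 6, 6, 9, 26, 26, 3, 2, 2, 2, 2]
20 [1, 45, 46, 35, 3, 0, 3, 9, 18, 2, 2, 0, 0, 1]
10 [-76, -76, -76, -76, -76, -76, 0, 1, 29, 0, -76, -76, -76, -76]
0 [-76, -76, -76, -76, -77, -76, 0, 32, 35, 1, -76, -76, -76, -76]
[[ 0.446 -0.86  -0.249  0.217]
 [ 0.895  0.428  0.125  0.619]
 [-0.001 -0.279  0.96   0.384]
 [ 0.     0.     0.     1.   ]]
[[-0.895  0.446 -0.     0.29 ]
 [ 0.446  0.895 -0.     0.582]
 [ 0.    -0.    -1.     0.219]
 [ 0.     0.     0.     1.   ]]
[[ 0.     0.96   0.279  0.082]
 [ 1.    -0.001  0.     0.001]
 [ 0.     0.279 -0.96  -0.165]
 [ 0.     0.     0.     1.   ]] 62.08117197606487
```

```bash
python3 -m handwheel '[[[0,0,-0.058],[0,0,0],0.06],[[0,0,-0.116],[0,0,0],0.03],[[0,0,-0.174],[0,0,0],0],[[0,0,-0.231],[0,0,0],0],[[-0.041,-0.038,-0.231],[0,0,0],0],[[-0.082,-0.076,-0.231],[0,0,0],0],[[-0.123,-0.114,-0.231],[0,0,0],0],[[-0.164,-0.152,-0.231],[0,0,0],0],[[-0.205,-0.19,-0.231],[0,0,0],0],[[-0.246,-0.228,-0.231],[0,0,0],0]]' 20
python3 - <<'E'
from h import *
s=shot('top'); M={}
for v in range(0,200):
    for u in range(200,520):
        if s['depth'][v,u]>0:
            p=dep(s,u,v)
            if .12<p[2]<.5:
                j=int(np.floor(p[1]*20)); 
                if p[0]<M.get(j,(9,))[0] and p[0]>.45: M[j]=p[[0,2]].round(3)
for j in sorted(M): print(j*5,M[j])
print(observe()['joints'].round(2))
E
```

```text
time_s: 1.6
tool_pos: [0.4087, 0.2661, 0.4506]
ee_rot: [0.0, 0.229, 0.973, 0.0]
ft_force: [0.1, -0.0, 0.3]
gripper_width: 0.0007
grip_force: 0.0
-75 [0.614 0.12 ]
-70 [0.623 0.14 ]
-65 [0.597 0.324]
-60 [0.544 0.274]
-55 [0.543 0.27 ]
-50 [0.542 0.271]
-45 [0.543 0.276]
-40 [0.594 0.319]
-35 [0.593 0.322]
-30 [0.593 0.321]
-25 [0.593 0.321]
-20 [0.592 0.321]
-15 [0.604 0.121]
[ 0.34 -0.23  1.63 -0.    1.75 -0.77]
```

```bash
python3 -m handwheel '[[[-0.038,-0.04,0],[0,0,8],0],[[-0.074,-0.086,0],[0,0,16],0],[[-0.107,-0.135,0],[0,0,24],0],[[-0.138,-0.186,0],[0,0,32],0],[[-0.168,-0.24,0],[0,0,40],0],[[-0.197,-0.296,0],[0,0,48],0],[[-0.225,-0.354,0],[0,0,56],0],[[-0.252,-0.413,0],[0,0,64],0],[[-0.274,-0.472,0],[0,0,71],0],[[-0.293,-0.528,0],[0,0,77.5],0]]'; python3 -c "
from bench import *;print(observe()['joints'].round(2))"
```

```text
time_s: 2.9
tool_pos: [0.4347, -0.3355, 0.4505]
ee_rot: [0.0, 0.789, 0.614, 0.0]
ft_force: [0.8, -0.8, 0.6]
gripper_width: 0.0005
grip_force: 0.0
[-0.86 -0.08  1.49  0.    1.73 -0.62]
```

```bash
python3 -m handwheel '[[[0,0,0.05],[0,0,0],0],[[0,0,0.1],[0,0,0],0],[[0,0,0.15],[0,0,0],0],[[0,0,0.2],[0,0,0],0],[[0,0,0.25],[0,0,0],0],[[0,0,0.3],[0,0,0],0],[[0,0,0.32],[0,0,0],0],[[0,0,0.32],[0,0,0],0],[[0,0,0.32],[0,0,0],0],[[0,0,0.32],[0,0,0],0]]'; python3 - <<'E'
from h import *
s=shot('wrist','w1.png')
E
```

```text
time_s: 4.15
tool_pos: [0.436, -0.3344, 0.1322]
ee_rot: [0.002, 0.788, 0.616, 0.0]
ft_force: [-0.3, 0.1, -0.0]
gripper_width: 0.0005
grip_force: 0.0
```

View pics/w1.png

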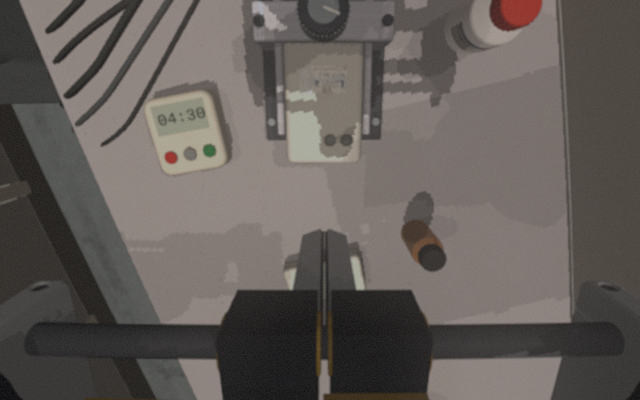

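```bash
python3 - <<'E'
from h import *
s=shot('wrist'); o=observe(); print(o['tool_pos'],o['ee_rot'])
P=lambda u,v,z:onz(s,u,v,z)[:2].round(4)
print('near',P(289,162,.03),P(359,162,.03),'depth',dep(s,300,155),dep(s,350,155))
print('rails R',P(370,130,.018),P(373,48,.018),'L',P(274,130,.018),P(279,48,.018))
print('bridge ends',P(254,27,.05),P(396,27,.05))
print('knob',P(324,10,.086),dep(s,324,10), dep(s,316,12))
print('B edge',P(290,260,.02),P(360,256,.02))
t=shot('top'); print(onz(t,225+540/4,130+307/3.3,.02), onz(t,225+505/4,130+304/3.3,.02))
E
```

```text
[ 0.43573152 -0.3341211   0.13171803] [1.11674501e-03 7.88088778e-01 6.15560582e-01 2.79577264e-05]
near [ 0.4161 -0.2958] [ 0.4714 -0.3096] depth [ 0.42643464 -0.29223023  0.03159046] [ 0.46556223 -0.30237334  0.02935383]
rails R [ 0.4867 -0.288 ] [ 0.5021 -0.2267] L [ 0.4095 -0.2688] [ 0.431 -0.209]
bridge ends [ 0.4209 -0.1971] [ 0.5147 -0.2204]
knob [ 0.4675 -0.2066] [ 0.46756217 -0.2065574   0.08573827] [ 0.46278111 -0.20682277  0.08732801]
B edge [ 0.3907 -0.3858] [ 0.4543 -0.3975]
[ 0.45295799 -0.41844735  0.02      ] [ 0.45138236 -0.39859817  0.02      ]
```

```bash
python3 -m handwheel '[[[0,0,0.04],[0,0,0],0],[[0,0,0.08],[0,0,0],0],[[0,0,0.1],[0,0,0],0],[[0,0,0.104],[0,0,0],0],[[0.006,0,0.104],[0,0,0],0],[[0.012,0,0.104],[0,0,0],0],[[0.017,0,0.104],[0,0,0],0],[[0.019,0,0.104],[0,0,0],0],[[0.021,0,0.104],[0,0,0],0],[[0.023,0,0.104],[0,0,0],0]]'
python3 -m handwheel '[[[0.002,0,0],[0,0,0],0],[[0.003,0,0],[0,0,0],0],[[0.004,0,0],[0,0,0],0],[[0.005,0,0],[0,0,0],0],[[0.006,0,0],[0,0,0],0],[[0.007,0,0],[0,0,0],0],[[0.008,0,0],[0,0,0],0],[[0.009,0,0],[0,0,0],0],[[0.010,0,0],[0,0,0],0],[[0.011,0,0],[0,0,0],0]]'
```

```text
time_s: 5.55
tool_pos: [0.441, -0.3117, 0.0268]
ee_rot: [0.001, 0.788, 0.616, -0.0]
ft_force: [-0.5, -0.8, 1.0]
gripper_width: 0.0002
grip_force: 0.8
time_s: 6.8
tool_pos: [0.4435, -0.3005, 0.0265]
ee_rot: [0.0, 0.788, 0.616, -0.0]
ft_force: [-0.3, -1.6, 1.1]
gripper_width: 0.0008
grip_force: 0.8
```

```bash
python3 -m handwheel '[[[0.0005,0,0],[0,0,0],0],[[0.001,0,0],[0,0,0],0],[[0.0015,0,0],[0,0,0],0],[[0.002,0,0],[0,0,0],0],[[0.0025,0,0],[0,0,0],0],[[0.003,0,0],[0,0,0],0],[[0.0035,0,0],[0,0,0],0],[[0.004,0,0],[0,0,0],0],[[0.0045,0,0],[0,0,0],0],[[0.005,0,0],[0,0,0],0]]'
python3 -m handwheel '[[[0.0001,0,0],[0,0,0],0],[[0.0002,0,0],[0,0,0],0],[[0.0003,0,0],[0,0,0],0],[[0.0004,0,0],[0,0,0],0],[[0.0005,0,0],[0,0,0],0],[[0.0006,0,0],[0,0,0],0],[[0.0007,0,0],[0,0,0],0],[[0.0008,0,0],[0,0,0],0],[[0.0009,0,0],[0,0,0],0],[[0.001,0,0],[0,0,0],0]]'
```

```text
time_s: 8.05
tool_pos: [0.4447, -0.2957, 0.0265]
ee_rot: [-0.0, 0.788, 0.616, 0.0]
ft_force: [-1.3, -2.0, 1.5]
gripper_width: 0.0006
grip_force: 0.8
time_s: 9.3
tool_pos: [0.4449, -0.2947, 0.0265]
ee_rot: [-0.0, 0.788, 0.616, -0.0]
ft_force: [-0.1, -1.7, 1.3]
gripper_width: 0.0007
grip_force: 0.8
```

```bash
python3 -m handwheel '[[[0.0001,0,0],[0,0,0],0],[[0.0002,0,0],[0,0,0],0],[[0.0003,0,0],[0,0,0],0],[[0.0004,0,0],[0,0,0],0],[[0.0005,0,0],[0,0,0],0],[[0.0006,0,0],[0,0,0],0],[[0.0007,0,0],[0,0,0],0],[[0.0008,0,0],[0,0,0],0],[[0.0009,0,0],[0,0,0],0],[[0.001,0,0],[0,0,0],0]]'
python3 - <<'E'
from h import *
s=shot('wrist','w2.png')
t=shot('top'); im=t['img'][170:250,230:330]; cv2.imwrite('pics/t2.png',cv2.resize(im,None,fx=7,fy=7,interpolation=cv2.INTER_CUBIC))
E
```

```text
time_s: 10.55
tool_pos: [0.4452, -0.294, 0.0265]
ee_rot: [0.0, 0.788, 0.616, -0.0]
ft_force: [-0.5, -2.7, -0.3]
gripper_width: 0.0008
grip_force: 1.4
```

View pics/w2.png

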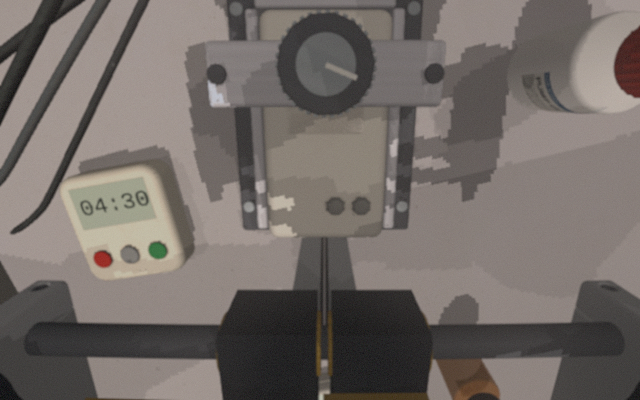

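The view shows the fingers at the box's near edge (row 237), the knob at (325,65) and the bridge at rows 40–105. The box's far end is visible near row 10. Next I compute what distance remains.

```bash
python3 - <<'E'
from h import *
s=shot('wrist'); P=lambda u,v,z:onz(s,u,v,z)[:2]
d=np.array([np.cos(np.radians(75.9)),np.sin(np.radians(75.9))]); 
br=[P(210,74,.05),P(443,74,.05)]
k=P(326,63,.086); o=k-.03*d; print('knob',k, 'bridge mid',(br[0]+br[1])/2,np.linalg.norm(br[0]-br[1]),np.degrees(np.arctan2(*(br[0]-br[1])[::-1])))
f=lambda p:((p-o)@d*1000).round(1)
print('near',f(P(300,237,.03)),f(P(350,237,.03)),'far',f(P(325,10,.03)),'rail end',f(P(256,230,.018)),f(P(398,230,.018)),'tcp',f(observe()['tool_pos'][:2]), 'bridge edges',f(P(325,106,.05)),f(P(230,106,.05)),f(P(230,41,.05)))
E
```

```text
knob [ 0.46791696 -0.20425996] bridge mid [ 0.46821608 -0.20483082] 0.09429401885724033 166.01788847204725
near -50.3 -50.3 far 57.5 rail end -51.3 -51.2 tcp -62.5 bridge edges 16.8 16.8 41.8
```

```bash
python3 -m handwheel '[[[0.0001,0,0],[0,0,0],0],[[0.0002,0,0],[0,0,0],0],[[0.0003,0,0],[0,0,0],0],[[0.0004,0,0],[0,0,0],0],[[0.0005,0,0],[0,0,0],0],[[0.0006,0,0],[0,0,0],0],[[0.0007,0,0],[0,0,0],0],[[0.0008,0,0],[0,0,0],0],[[0.0009,0,0],[0,0,0],0],[[0.001,0,0],[0,0,0],0]]'
```

```text
time_s: 11.95
tool_pos: [0.4455, -0.2939, 0.0268]
ee_rot: [0.001, 0.788, 0.616, -0.001]
ft_force: [-1.8, -6.3, 0.3]
gripper_width: 0.0005
grip_force: 3.6
```

```bash
python3 -m handwheel '[[[0.0002,0,0],[0,0,0],0],[[0.0004,0,0],[0,0,0],0],[[0.0006,0,0],[0,0,0],0],[[0.0006,0,0],[0,0,0],0],[[-0.006,0,0],[0,0,0],0],[[-0.012,0,0],[0,0,0],0],[[-0.012,0,-0.03],[0,0,0],0],[[-0.012,0,-0.06],[0,0,0],0.02],[[-0.012,0,-0.09],[0,0,0],0.046],[[-0.012,0,-0.11],[0,0,0],0.046]]'
python3 -m handwheel '[[[0.03,0,0],[0,0,-10],0.046],[[0.06,0,0],[0,0,-20],0.046],[[0.09,0,0],[0,0,-30],0.046],[[0.103,0,0],[0,0,-30],0.046],[[0.103,0,0],[0,0,-30],0.046],[[0.103,0,0],[0,0,-30],0.046],[[0.103,0,0],[0,0,-30],0.046],[[0.103,0,0],[0,0,-30],0.046],[[0.103,0,0],[0,0,-30],0.046],[[0.103,0,0],[0,0,-30],0.046]]'
python3 - <<'E'
from h import *
shot('wrist','w3.png'); o=observe(); print(o['joints'].round(2),o['tool_pos'],o['wrist_torque'],o['ft_force'])
t=shot('top'); print(onz(t,290,150,.08),onz(t,355,196,.06),onz(t,280,261,.02))
E
```

```text
time_s: 13.2
tool_pos: [0.4427, -0.3043, 0.1377]
ee_rot: [0.0, 0.788, 0.616, 0.0]
ft_force: [0.8, 0.1, -0.8]
gripper_width: 0.0273
grip_force: 0.0
time_s: 14.45
tool_pos: [0.4674, -0.2046, 0.1364]
ee_rot: [-0.0, 0.602, 0.798, -0.0]
ft_force: [-0.7, -0.8, 0.1]
gripper_width: 0.046
grip_force: 0.0
[-0.64  0.01  1.98 -0.    1.15 -0.91] [ 0.46743278 -0.20458843  0.13646468] [-0.08109254  0.08732289 -0.06475225] [-0.31712323 -0.45043743 -0.23162156]
[ 0.57427191 -0.23639211  0.08      ] [ 0.50310419 -0.39485026  0.06      ] [ 0.3362483  -0.25765869  0.02      ]
```

View pics/w3.png

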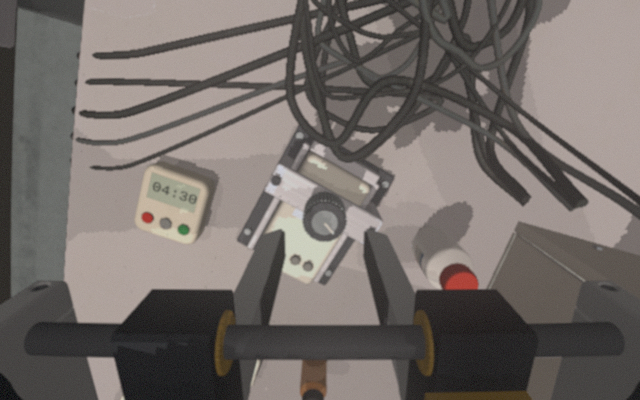

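The jaws are on either side of the knob, whose top is at (323,221). The box shows beyond the bridge at about (335,175), right up to the end stop.

```bash
python3 - <<'E'
from h import *
s=shot('wrist'); o=observe(); p=onz(s,323,221,.086); print(p,dep(s,323,221))
M=R.from_quat(np.roll(o['ee_rot'],-1)).as_matrix(); print((M.T@(p-o['tool_pos'])).round(4))
d=np.array([np.cos(np.radians(75.9)),np.sin(np.radians(75.9))]); og=p[:2]-.03*d
g=cv2.cvtColor(s['img'],cv2.COLOR_BGR2GRAY)
for a in np.arange(44,72,1.5):
    for L in (-15,15):
        w=og+d*a/1000+np.array([-d[1],d[0]])*L/1000; u=proj(s,[*w,.03]); print(a,L,int(g[int(u[1]+.5),int(u[0]+.5)]),end=' | ')
E
```

```text
[ 0.46657696 -0.20378606  0.086     ] [ 0.46656931 -0.20375843  0.08607615]
[ 0.0009 -0.0007  0.0505]
44.0 -15 131 | 44.0 15 138 | 45.5 -15 134 | 45.5 15 142 | 47.0 -15 138 | 47.0 15 142 | 48.5 -15 143 | 48.5 15 144 | 50.0 -15 145 | 50.0 15 142 | 51.5 -15 147 | 51.5 15 165 | 53.0 -15 142 | 53.0 15 203 | 54.5 -15 141 | 54.5 15 203 | 56.0 -15 143 | 56.0 15 180 | 57.5 -15 132 | 57.5 15 145 | 59.0 -15 118 | 59.0 15 110 | 60.5 -15 111 | 60.5 15 115 | 62.0 -15 129 | 62.0 15 127 | 63.5 -15 130 | 63.5 15 129 | 65.0 -15 129 | 65.0 15 131 | 66.5 -15 130 | 66.5 15 129 | 68.0 -15 130 | 68.0 15 104 | 69.5 -15 110 | 69.5 15 66 | 71.0 -15 88 | 71.0 15 66 |
```

```bash
python3 -m handwheel '[[[0,0,0.02],[0,0,0],0.046],[[0,0,0.04],[0,0,0],0.046],[[0,0,0.055],[0,0,0],0.046],[[0,0,0.0625],[0,0,0],0.046],[[0,0,0.0625],[0,0,0],0.046],[[0,0,0.0625],[0,0,0],0.025],[[0,0,0.0625],[0,0,0],0.02],[[0,0,0.0625],[0,0,0],0.02],[[0,0,0.0625],[0,0,0],0.02],[[0,0,0.0625],[0,0,0],0.02]]' 25
cat > st.py <<'E'
from h import *
o=observe(); M=R.from_quat(np.roll(o['ee_rot'],-1)).as_matrix()
print('j6deg',np.degrees(o['joints'][5]).round(1),'pos',o['tool_pos'].round(4),'Ttool',(M.T@o['wrist_torque']).round(3),'Ftool',(M.T@o['ft_force']).round(1),'w',round(o['gripper_width'],4),'g',round(o['grip_force'],1),'yaw',np.degrees(np.arctan2(M[1,0],M[0,0])).round(1),'tau6',o['joint_efforts'][5].round(3))
E
python3 st.py
```

```text
time_s: 15.85
tool_pos: [0.4677, -0.2049, 0.0745]
ee_rot: [0.0, 0.602, 0.799, -0.0]
ft_force: [-2.8, -0.5, 5.5]
gripper_width: 0.0295
grip_force: 25.0
j6deg -52.4 pos [ 0.4677 -0.2049  0.0745] Ttool [ 0.404 -0.053 -0.013] Ftool [ 0.3 -2.8 -5.5] w 0.0295 g 25.0 yaw 106.0 tau6 0.01
```

```bash
python3 -m handwheel '[[[0,0,0.0001],[0,0,4],0.02],[[0,0,0.0002],[0,0,8],0.02],[[0,0,0.0003],[0,0,12],0.02],[[0,0,0.0004],[0,0,16],0.02],[[0,0,0.0005],[0,0,20],0.02],[[0,0,0.0006],[0,0,24],0.02],[[0,0,0.0006],[0,0,28],0.02],[[0,0,0.0007],[0,0,32],0.02],[[0,0,0.0008],[0,0,36],0.02],[[0,0,0.0008],[0,0,40],0.02]]'; python3 st.py
python3 -m handwheel '[[[0,0,0.0001],[0,0,4],0.02],[[0,0,0.0002],[0,0,8],0.02],[[0,0,0.0003],[0,0,12],0.02],[[0,0,0.0004],[0,0,16],0.02],[[0,0,0.0005],[0,0,20],0.02],[[0,0,0.0006],[0,0,24],0.02],[[0,0,0.0006],[0,0,28],0.02],[[0,0,0.0007],[0,0,32],0.02],[[0,0,0.0007],[0,0,32],0.02],[[0,0,0.0007],[0,0,32],0.02]]'; python3 st.py
```

```text
time_s: 17.1
tool_pos: [0.4679, -0.2049, 0.0737]
ee_rot: [0.001, 0.839, 0.544, 0.0]
ft_force: [-1.7, -0.8, 4.9]
gripper_width: 0.0294
grip_force: 25.0
j6deg -12.2 pos [ 0.4679 -0.2049  0.0737] Ttool [ 0.178 -0.294 -0.051] Ftool [-1.4 -1.3 -4.9] w 0.0294 g 25.0 yaw 65.9 tau6 -0.44
time_s: 18.35
tool_pos: [0.4681, -0.205, 0.0731]
ee_rot: [0.001, 0.956, 0.293, 0.001]
ft_force: [0.1, -2.6, 4.7]
gripper_width: 0.0293
grip_force: 25.0
j6deg 19.6 pos [ 0.4681 -0.205   0.0731] Ttool [-0.147 -0.32   0.07 ] Ftool [-1.3  2.2 -4.7] w 0.0293 g 25.0 yaw 34.0 tau6 -0.026
```

```bash
cat > av.py <<'E'
from h import *
T=[];F=[];J=[]
for _ in range(8):
    snapshot('wrist'); o=observe(); M=R.from_quat(np.roll(o['ee_rot'],-1)).as_matrix()
    T.append(M.T@o['wrist_torque']);F.append(M.T@o['ft_force']);J.append(o['joint_efforts'][5])
T=np.array(T);print('T',o['time_s'],'yaw',np.degrees(np.arctan2(M[1,0],M[0,0])).round(2),'Tz',T[:,2].mean().round(3),'sd',T[:,2].std().round(3),'F',np.mean(F,0).round(1),'tau6',np.mean(J).round(3),np.std(J).round(3),'z',o['tool_pos'][2].round(4))
E
python3 av.py
python3 -m handwheel '[[[0,0,0],[0,0,1.2],0.02],[[0,0,0],[0,0,2.4],0.02],[[0,0,0.0001],[0,0,3.6],0.02],[[0,0,0.0001],[0,0,4.8],0.02],[[0,0,0.0001],[0,0,6],0.02],[[0,0,0.0001],[0,0,7.2],0.02],[[0,0,0.0002],[0,0,8.4],0.02],[[0,0,0.0002],[0,0,9.6],0.02],[[0,0,0.0002],[0,0,10.8],0.02],[[0,0,0.0002],[0,0,12],0.02]]'; python3 av.py
```

```text
T 18.75 yaw 34.03 Tz 0.021 sd 0.031 F [-0.8  1.3 -5.2] tau6 -0.018 0.003 z 0.0731
time_s: 20.0
tool_pos: [0.4681, -0.2051, 0.0729]
ee_rot: [0.001, 0.982, 0.191, 0.001]
ft_force: [0.7, -2.2, 4.7]
gripper_width: 0.0292
grip_force: 25.0
T 20.4 yaw 22.0 Tz 0.018 sd 0.026 F [-0.3  2.  -5.7] tau6 -0.003 0.03 z 0.0728
```

```bash
python3 -m handwheel '[[[0,0,0],[0,0,0.6],0.02],[[0,0,0],[0,0,1.2],0.02],[[0,0,0],[0,0,1.8],0.02],[[0,0,0],[0,0,2.4],0.02],[[0,0,0.0001],[0,0,3],0.02],[[0,0,0.0001],[0,0,3.6],0.02],[[0,0,0.0001],[0,0,4.2],0.02],[[0,0,0.0001],[0,0,4.8],0.02],[[0,0,0.0001],[0,0,5.4],0.02],[[0,0,0.0001],[0,0,6],0.02]]' >/dev/null; python3 av.py
```

```text
T 22.05 yaw 16.01 Tz -0.006 sd 0.012 F [ 0.   2.2 -5.3] tau6 0.016 0.017 z 0.0728
```

```bash
python3 -m handwheel '[[[0,0,0],[0,0,0.6],0.02],[[0,0,0],[0,0,1.2],0.02],[[0,0,0],[0,0,1.8],0.02],[[0,0,0],[0,0,2.4],0.02],[[0,0,0.0001],[0,0,3],0.02],[[0,0,0.0001],[0,0,3.6],0.02],[[0,0,0.0001],[0,0,4.2],0.02],[[0,0,0.0001],[0,0,4.8],0.02],[[0,0,0.0001],[0,0,5.4],0.02],[[0,0,0.0001],[0,0,6],0.02]]' >/dev/null; python3 av.py
```

```text
T 23.7 yaw 10.0 Tz -0.024 sd 0.033 F [-0.2  2.3 -5.2] tau6 0.026 0.017 z 0.0727
```

```bash
python3 -m handwheel '[[[0,0,0],[0,0,0.6],0.02],[[0,0,0],[0,0,1.2],0.02],[[0,0,0],[0,0,1.8],0.02],[[0,0,0],[0,0,2.4],0.02],[[0,0,0.0001],[0,0,3],0.02],[[0,0,0.0001],[0,0,3.6],0.02],[[0,0,0.0001],[0,0,4.2],0.02],[[0,0,0.0001],[0,0,4.8],0.02],[[0,0,0.0001],[0,0,5.4],0.02],[[0,0,0.0001],[0,0,6],0.02]]' >/dev/null; python3 av.py
```

```text
T 25.35 yaw 4.01 Tz -0.016 sd 0.021 F [ 0.3  2.5 -5.5] tau6 0.036 0.017 z 0.0726
```

```bash
python3 -m handwheel '[[[0,0,0],[0,0,0.6],0.02],[[0,0,0],[0,0,1.2],0.02],[[0,0,0],[0,0,1.8],0.02],[[0,0,0],[0,0,2.4],0.02],[[0,0,0.0001],[0,0,3],0.02],[[0,0,0.0001],[0,0,3.6],0.02],[[0,0,0.0001],[0,0,4.2],0.02],[[0,0,0.0001],[0,0,4.8],0.02],[[0,0,0.0001],[0,0,5.4],0.02],[[0,0,0.0001],[0,0,6],0.02]]' >/dev/null; python3 av.py
```

```text
T 27.0 yaw -1.99 Tz -0.03 sd 0.015 F [ 0.7  2.4 -5.2] tau6 0.049 0.017 z 0.0725
```

```bash
python3 -m handwheel '[[[0,0,0],[0,0,0.6],0.02],[[0,0,0],[0,0,1.2],0.02],[[0,0,0],[0,0,1.8],0.02],[[0,0,0],[0,0,2.4],0.02],[[0,0,0.0001],[0,0,3],0.02],[[0,0,0.0001],[0,0,3.6],0.02],[[0,0,0.0001],[0,0,4.2],0.02],[[0,0,0.0001],[0,0,4.8],0.02],[[0,0,0.0001],[0,0,5.4],0.02],[[0,0,0.0001],[0,0,6],0.02]]' >/dev/null; python3 av.py
```

```text
T 28.65 yaw -7.91 Tz -0.581 sd 0.022 F [ 0.8  2.5 -5.7] tau6 0.579 0.019 z 0.0724
```

```bash
python3 -m handwheel '[[[0,0,0],[0,0,0.6],0.02],[[0,0,0],[0,0,1.2],0.02],[[0,0,0],[0,0,1.8],0.02],[[0,0,0],[0,0,2.4],0.02],[[0,0,0.0001],[0,0,3],0.02],[[0,0,0.0001],[0,0,3.6],0.02],[[0,0,0.0001],[0,0,4.2],0.02],[[0,0,0.0001],[0,0,4.8],0.02],[[0,0,0.0001],[0,0,5.4],0.02],[[0,0,0.0001],[0,0,6],0.02]]' >/dev/null; python3 av.py
```

```text
T 30.3 yaw -13.96 Tz -0.521 sd 0.024 F [ 3.4  2.8 -4.9] tau6 0.531 0.019 z 0.0724
```

Torque jumped to about 0.55 Nm within one step and then levelled off, so the pads are slipping on the knob. That is above the snug range, so I'll back off in small steps.

```bash
python3 -m handwheel '[[[0,0,0],[0,0,-0.5],0.02],[[0,0,0],[0,0,-1],0.02],[[0,0,0],[0,0,-1.5],0.02],[[0,0,0],[0,0,-2],0.02],[[0,0,0],[0,0,-2],0.02],[[0,0,0],[0,0,-2],0.02],[[0,0,0],[0,0,-2],0.02],[[0,0,0],[0,0,-2],0.02],[[0,0,0],[0,0,-2],0.02],[[0,0,0],[0,0,-2],0.02]]'; python3 av.py
```

```text
time_s: 31.55
tool_pos: [0.4685, -0.2054, 0.0725]
ee_rot: [0.001, 0.994, -0.105, 0.001]
ft_force: [2.8, -3.3, 4.3]
gripper_width: 0.0294
grip_force: 25.0
T 31.95 yaw -12.06 Tz -0.075 sd 0.03 F [ 3.   2.7 -5.4] tau6 0.079 0.0 z 0.0724
```

```bash
python3 - <<'E'
from h import *
s=shot('wrist','w4.png'); 
u=proj(s,[.4682,-.2053,.0836]); print(u)
a=cv2.imread('pics/w3.png')[180:260,283:363]; u=u.astype(int); b=s['img'][max(0,u[1]-60):u[1]+60,u[0]-60:u[0]+60]
a=cv2.resize(a,(400,400),interpolation=cv2.INTER_CUBIC); b=cv2.resize(b,(400,400),interpolation=cv2.INTER_CUBIC); cv2.imwrite('pics/k4.png',np.hstack([a,b]))
E
```

```text
[324.9879923  263.83952833]
```

View pics/k4.png

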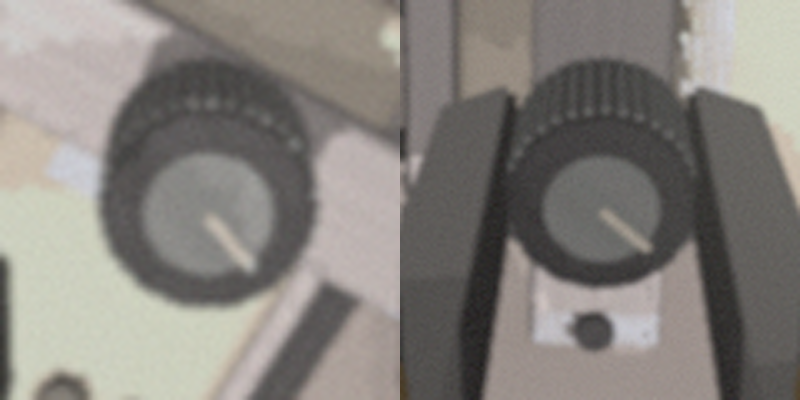

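The knob's pale pointer sits in a slightly different place relative to the gripper in the two views. Casting it onto the knob-top plane gives how far the knob itself has turned.

```bash
python3 - <<'E'
from h import *
s=snapshot('wrist'); o=observe()
M=R.from_quat(np.roll(o['ee_rot'],-1)).as_matrix(); C=np.linalg.inv(np.block([[M,o['tool_pos'][:,None]],[np.zeros((1,3)),1]]))@s['pose']
def ang(px,z): # in tool frame, top-plane offset z along tool z
    q=dict(s); q['pose']=C; p=[onz(q,*a,z) for a in px]; d=p[1]-p[0]; return np.degrees(np.arctan2(d[1],d[0])),np.linalg.norm(d)*1000,p[0].round(4)
print(ang([(283+208/5,180+213/5),(283+252/5,180+268/5)],.050))
print(ang([(264+200/3.333,203+210/3.333),(264+250/3.333,203+250/3.333)],-.0105))
print(o['time_s'])
E
```

```text
(np.float64(143.11572721765162), np.float64(10.255990766177364), array([-0.001, -0.   ,  0.05 ]))
(np.float64(131.6995458807831), np.float64(10.539612437716242), array([-0.0019, -0.0005, -0.0105]))
32.05
```

```bash
python3 -m handwheel '[[[0,0,0],[0,0,0],0.036],[[0,0,0],[0,0,0],0.036],[[0,0,0],[0,0,0],0.036],[[0,0,0],[0,0,0],0.036],[[0,0,0],[0,0,0],0.036],[[0,0,0],[0,0,0],0.036],[[0,0,0],[0,0,0],0.036],[[0,0,0],[0,0,0],0.036],[[0,0,0],[0,0,0],0.036],[[0,0,0],[0,0,0],0.036]]' 12 >/dev/null; python3 av.py
cat > ptr.py <<'E'
from h import *
import sys
s=snapshot('wrist'); o=observe(); M=R.from_quat(np.roll(o['ee_rot'],-1)).as_matrix()
k=np.array([.4682,-.2053]); Z=.0836; pts=[];val=[]
g=s['img'].astype(float)
best=[]
for a in np.arange(0,360,1.):
    m=[]
    for r in np.arange(5,10.5,.5):
        w=[k[0]+r/1000*np.cos(np.radians(a)),k[1]+r/1000*np.sin(np.radians(a)),Z]; u=proj(s,w); p=cv2.getRectSubPix(s['img'].astype(np.float32),(1,1),(float(u[0]),float(u[1])))[0,0]; m.append(float(p[2])-0.0*p[0])
    best.append(np.mean(m))
b=np.array(best); w=np.clip(b-np.median(b)-0.4*(b.max()-np.median(b)),0,None); c=np.degrees(np.angle((w*np.exp(1j*np.radians(np.arange(360)))).sum()))
print('pointer world deg',round(c,2),'contrast',(b.max()-np.median(b)).round(1),'argmax',b.argmax(),'ztop',np.median([dep(s,*(proj(s,[k[0]+dx,k[1]+dy,Z])+.5))[2] for dx in(-.004,0,.004) for dy in (-.004,0,.004)]).round(4))
E
python3 ptr.py
```

```text
T 33.7 yaw -12.01 Tz 0.003 sd 0.03 F [ 0.2 -0.2  0.1] tau6 0.0 0.0 z 0.0716
pointer world deg -153.7 contrast 51.2 argmax 206 ztop 0.0838
```

```bash
python3 - <<'E'
from h import *
s=snapshot('wrist'); o=observe()
def TT(q,p): 
    T=np.eye(4);T[:3,:3]=R.from_quat(np.roll(q,-1)).as_matrix();T[:3,3]=p;return T
C=np.linalg.inv(TT(o['ee_rot'],o['tool_pos']))@s['pose']
y=lambda a:[0,np.cos(np.radians(a)/2),np.sin(np.radians(a)/2),0]
def ptr(img,pose,Z,n):
    q=dict(s); q['pose']=pose; q['img']=img
    # centre: refine via bright disc centroid (top insert)
    for k in ([.4682,-.2053],[.4675,-.2050],[.4672,-.2042]):
        b=[]
        for a in range(360):
            b.append(np.mean([cv2.getRectSubPix(img.astype(np.float32),(1,1),tuple(map(float,proj(q,[k[0]+r*np.cos(np.radians(a)),k[1]+r*np.sin(np.radians(a)),Z]))))[0,0,2] for r in np.arange(.005,.0105,.0005)]))
        b=np.array(b); w=np.clip(b-np.median(b)-.4*(b.max()-np.median(b)),0,None)
        print(n,k,np.degrees(np.angle((w*np.exp(1j*np.radians(np.arange(360)))).sum())).round(1),(b.max()-np.median(b)).round(0))
ptr(cv2.imread('pics/w3.png'),TT(y(106.0),[.46743,-.20459,.13646])@C,.0861,'w3')
ptr(cv2.imread('pics/w4.png'),TT(y(-12.06),[.4685,-.2054,.0724])@C,.0838,'w4')
ptr(s['img'],s['pose'],.0838,'now')
E
```

```text
w3 [0.4682, -0.2053] -42.8 45.0
w3 [0.4675, -0.205] -41.4 51.0
w3 [0.4672, -0.2042] -45.2 53.0
w4 [0.4682, -0.2053] -152.3 52.0
w4 [0.4675, -0.205] -147.3 51.0
w4 [0.4672, -0.2042] -141.1 54.0
now [0.4682, -0.2053] -153.2 52.0
now [0.4675, -0.205] -148.3 50.0
now [0.4672, -0.2042] -142.0 53.0
```

```bash
python3 -m handwheel '[[[0,0,0],[0,0,0],0.02],[[0,0,0],[0,0,0],0.02],[[0,0,0],[0,0,0],0.02],[[0,0,0],[0,0,0],0.02],[[0,0,0],[0,0,0],0.02],[[0,0,0],[0,0,0],0.02],[[0,0,0],[0,0,0.25],0.02],[[0,0,0],[0,0,0.5],0.02],[[0,0,0],[0,0,0.75],0.02],[[0,0,0],[0,0,1],0.02]]' 12; python3 av.py; python3 ptr.py
```

```text
time_s: 35.05
tool_pos: [0.4674, -0.2051, 0.0717]
ee_rot: [0.001, 0.994, -0.113, 0.0]
ft_force: [-0.7, -5.2, -1.5]
gripper_width: 0.0296
grip_force: 12.0
T 35.45 yaw -12.97 Tz -0.175 sd 0.028 F [-0.3  5.3  1.5] tau6 0.182 0.006 z 0.0717
pointer world deg -154.1 contrast 51.7 argmax 206 ztop 0.0841
```

```bash
python3 -m handwheel '[[[0,0,0],[0,0,0.1],0.02],[[0,0,0],[0,0,0.2],0.02],[[0,0,0],[0,0,0.3],0.02],[[0,0,0],[0,0,0.4],0.02],[[0,0,0],[0,0,0.5],0.02],[[0,0,0],[0,0,0.5],0.02],[[0,0,0],[0,0,0.5],0.02],[[0,0,0],[0,0,0.5],0.02],[[0,0,0],[0,0,0.5],0.02],[[0,0,0],[0,0,0.5],0.02]]' ; python3 av.py; python3 ptr.py
```

```text
time_s: 36.75
tool_pos: [0.4675, -0.2051, 0.0717]
ee_rot: [0.001, 0.993, -0.117, 0.0]
ft_force: [-1.3, -4.5, -2.7]
gripper_width: 0.0298
grip_force: 12.0
T 37.15 yaw -13.47 Tz -0.224 sd 0.017 F [0.3 5.4 2.1] tau6 0.207 0.0 z 0.0717
pointer world deg -154.17 contrast 52.3 argmax 206 ztop 0.0842
```

The knob now holds about 0.22 Nm clockwise without turning. Drag plus foot would only account for 0.13, so it is seated and snug. It also didn't spring back when released earlier. I'll let go, rise clear and check.

```bash
python3 -m handwheel '[[[0,0,0],[0,0,-0.5],0.02],[[0,0,0],[0,0,-1],0.03],[[0,0,0],[0,0,-1],0.046],[[0,0,0],[0,0,-1],0.046],[[0,0,0],[0,0,-1],0.046],[[0,0,0],[0,0,-1],0.046],[[0,0,-0.02],[0,0,-1],0.046],[[0,0,-0.04],[0,0,-1],0.046],[[0,0,-0.062],[0,0,-1],0.046],[[0,0,-0.062],[0,0,-1],0.046]]' ; python3 av.py; python3 ptr.py; python3 - <<'E'
from h import *
s=shot('wrist','w5.png')
E
```

```text
time_s: 38.45
tool_pos: [0.4686, -0.2052, 0.1354]
ee_rot: [0.001, 0.994, -0.109, 0.002]
ft_force: [-1.0, 1.3, 0.4]
gripper_width: 0.046
grip_force: 0.0
T 38.85 yaw -12.52 Tz -0.006 sd 0.016 F [ 0.1 -0.1  0.1] tau6 0.0 0.0 z 0.1329
pointer world deg -153.23 contrast 45.0 argmax 207 ztop 0.085
```

View pics/w5.png

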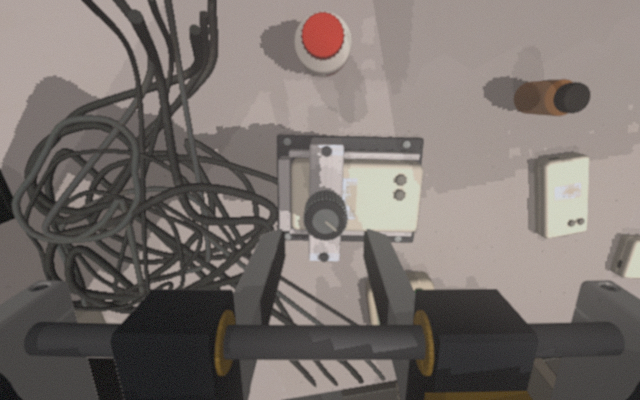

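The box lies against the end stop and the vial, bottle and timer look undisturbed. One check remains: the knob's height above the bridge, and the pointer compared in the same geometry as w3.

```bash
python3 - <<'E'
from h import *
K=[];B=[];X=[]
for _ in range(5):
    s=snapshot('wrist')
    K+= [dep(s,u,v)[2] for u in range(318,333,2) for v in range(216,230,2)]
    B+= [dep(s,u,v)[2] for u in range(318,336,3) for v in range(160,180,3)]
    X+= [dep(s,u,v)[2] for u in range(360,390,3) for v in range(180,215,3)]
for n,a in(('knob',K),('bridge',B),('box',X)): print(n,np.median(a).round(4),np.mean(a).round(4),np.std(a).round(4))
# pointer by image, both pictures
for f in('w3','w5'):
    im=cv2.imread(f'pics/{f}.png')[205:245,305:345].astype(int); r=im[:,:,2]-im[:,:,0]
    m=(r>r.max()*0.55)&(r>12); ys,xs=np.nonzero(m); print(f,len(xs),xs.mean()+305,ys.mean()+205); 
    if len(xs)>3:
        vx,vy,_,_=cv2.fitLine(np.float32(np.c_[xs,ys]),cv2.DIST_L2,0,.01,.01).ravel(); print(np.degrees(np.arctan2(vy,vx)))
a=[cv2.resize(cv2.imread(f'pics/{f}.png')[195:250,297:352],(400,400),interpolation=cv2.INTER_CUBIC) for f in('w3','w5')]
cv2.imwrite('pics/k5.png',np.hstack(a))
E
```

```text
knob 0.0842 0.0865 0.0221
bridge 0.0501 0.0525 0.0242
box 0.0301 0.031 0.0155
w3 126 325.45238095238096 238.57142857142856
-5.2721763
w5 130 323.73846153846154 237.96923076923076
-4.4735928
```

View pics/k5.png

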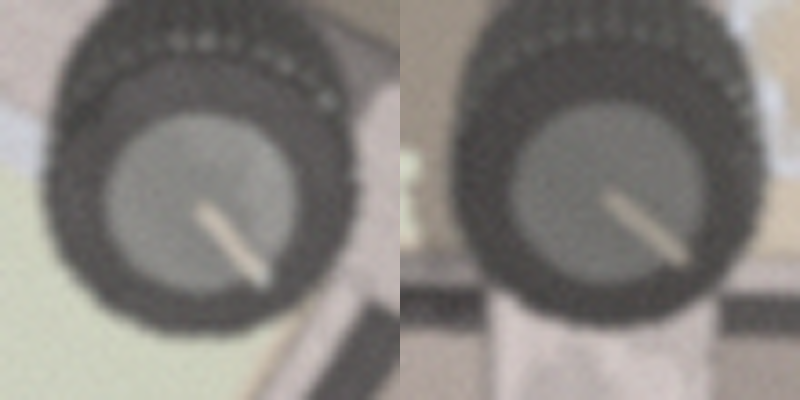

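The knob stands about 34 mm above the bridge, so its underside is about 56 mm above the table, right at the boss. It turned about 1.9 rad and then held against snug torque. The box is home and the gripper is free, so I'm handing in.

```bash
python3 -c "
from bench import *
print(job_done())"
```

```text
the job is handed in; nothing more can be done
None
```

I handed the job in, but the thumbscrew may have been overtightened: torque briefly reached about 0.55 Nm (0.5 is too tight) before the pads slipped, and I couldn't measure the foot force on the box. The box is home against the end stop, the screw later held 0.22 Nm without turning, and the gripper is clear with the vial, bottle and timer apparently undisturbed.

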